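# Find the full hardener bottle by weight

## Robot

A 7-joint arm with a two-finger parallel gripper is mounted at the origin on a cart in front of the work surface, level with it; the furniture and walls round the work are solid. World frame = base frame: x ahead of the robot, y to its left, z up, the work surface at z = 0. Lengths are in m, angles in rad, forces in N, time in s.
With the tool pointing down it reaches from about 0.4 to 0.925 m from the base axis. Payload 4.1 kg.
Tool frame: the origin (TCP) lies on the mounting face of the last link; the fingertips stand 173 mm ahead of it and the grasp point (between the pads) lies 155 mm ahead of it; z points along the fingers, x is the direction in which the jaws open and shut, and the axes are right-handed (so a half turn about z gives the same grasp; the last joint's range is limited). The gripper opens to 85 mm and grips with 20 to 120 N. Pads are 22 mm wide; open, the fingers measure 114 mm over their backs; the gripper's body (76 mm by 85 mm) begins 54 mm behind the grasp point. The pads swing forward as they close: fully open they stand 13 mm farther back than shut.
Start: joints at [-1.319, 0.398, 0.045, 1.537, -0.019, 1.207, -0.051], TCP at [0.223, 0.61, 0.405] pointing down, gripper open.
Joint ranges: [-2.82, 2.82], [-0.49, 2.23], [-1.37, 1.46], [0, 2.46], [-1.36, 4.5], [0.23, 2], [-2.94, 2.94]. Speed limits (rad/s): [2.57, 2.57, 3.14, 3.14, 3.14, 3.14, 3.14].

## Interface

Orientations are given as a unit quaternion [w, x, y, z].
In Python, from station import reach, move_straight, set_joints, move_gripper, sleep, solve_ik, sense, snapshot, Unreachable, sign_off gives the robot as it stands. Calls block until the motion is done:
- reach(position, orientation): joint-space move of the TCP to a pose.
- move_straight(position, attitude=None, feed=0.15, until_force=None): straight line of the TCP; attitude=None keeps the orientation; feed is the mean speed in m/s. With until_force (N) it stops when the force on the tool has changed by that much, and returns True; else False.
- set_joints(angles): joint-space move.
- move_gripper(opening): finger opening in m; the grip force is fixed at half the most; returns when the fingers have stopped.
- sleep(seconds).
- solve_ik(position, orientation): joint angles nearest the present ones, or None.
- sense(): the state.
- snapshot(name): name is "scene" or "top"; returns a dict with "img" (384x512x3 uint8, red, green, blue), "fov_y" (degrees; the focal length in pixels is half the picture's height over the tangent of half this angle, whatever the lens; pixels are square), "cx", "cy" (the principal point, pixels), "rvec" (rotation vector, rad) and "tvec" (3), from world to camera coordinates, as OpenCV has them. Camera axes: x right, y down, z forward; pixel columns grow to the right and rows downward; lengths in m; the calibration is good to about 2 mm. A picture is of the moment at which its call begins. There is no depth.
A pose or a line that the arm cannot do raises Unreachable and nothing moves.
- sign_off(): hands the job in, once; it reports no verdict.
The state is a dict: "clock": time; "qpos": joint angles; "qd": joint speeds; "effort": joint torques, N m; "tcp_pos": TCP position; "tool_rot": TCP orientation; "ft_force": force on the tool from outside, world axes, zero at the start; "moment": the same for the moment, N m; "gripper_width": finger opening in m.
Only numpy, scipy, OpenCV 4.12 (cv2) and the standard library are available. Lean on these libraries where they do the work, as an engineer would, in place of code of your own. Each camera call takes 0.05 s, during which the arm holds its last target.

## Task

Two of the three identical small white hardener bottles with red caps are part used and one is full; tell them apart by their weight in the hand. Stand the two lighter ones upright on the foam slab, let go of them, and finish holding the full, heaviest one up in the air, upright and still, its foot at least 15 cm above the table: the program ends while still holding it. Do not knock any bottle over, and leave the other things on the table where they are.

Things in the scene. Friction and masses are not known exactly. Their poses are not given: they have to be found in the camera images.
- bottle_a_mid (a point): Centre (57 mm above the foot) of one of three identical closed hardener bottles, opaque white with a label (red stripe) on one side and a red cap, 114 mm tall, loose on the table. Body 48 mm across, side wall straight up to about 70 mm above the foot; cap 26 mm across, top 24 mm. z: its axis, up. Any one of the three is the full one, 330 to 430 g; the other two weigh 110 to 215 g each.
- bottle_b_mid (a point): Centre (57 mm above the foot) of one of three identical closed hardener bottles, opaque white with a label (red stripe) on one side and a red cap, 114 mm tall, loose on the table. Body 48 mm across, side wall straight up to about 70 mm above the foot; cap 26 mm across, top 24 mm. z: its axis, up. Any one of the three is the full one, 330 to 430 g; the other two weigh 110 to 215 g each.
- bottle_c_mid (a point): Centre (57 mm above the foot) of one of three identical closed hardener bottles, opaque white with a label (red stripe) on one side and a red cap, 114 mm tall, loose on the table. Body 48 mm across, side wall straight up to about 70 mm above the foot; cap 26 mm across, top 24 mm. z: its axis, up. Any one of the three is the full one, 330 to 430 g; the other two weigh 110 to 215 g each.
- slab_top (a point): Centre of the upper face of the white-grey foam slab that lies flat on the table and does not move: 122 mm along its x, 242 mm along its y, 24 mm thick; z up. Solid and flat, nothing stands on it at the start.
- white_bottle: Bystander, loose on the table: white plastic bottle with a black cap, 72 mm across, 160 mm tall; origin under its centre. To be left where it is.
- trigger_spray: Bystander, loose on the table: white spray bottle with a blue trigger head, 75 x 102 mm, 238 mm tall; origin under its centre. To be left where it is.
- wood_cell: Bystander, loose on the table: small many-sided plywood cell, about 80 mm; origin under its centre. To be left where it is.
Things that resemble listed ones, but are neither listed nor needed, are in the scene too. What is shaped like the part that bears bottle_c_mid but yellow is not meant.

How it is judged:
At the end, for the whole second after the job is handed in: Through the last second the full bottle is gripped upright (0.3 rad) and still, its foot over 0.14 m above the table; the two lighter ones stand released, upright (0.12 rad) and still on the slab, axes over its top, each pressing on it with 0.5 to 2.65 N (the full one presses more) ((((x of bottle_b_mid in the frame of slab_top between -0.06 and 0.06 m and y of bottle_b_mid in the frame of slab_top between -0.12 and 0.12 m and z of bottle_b_mid in the frame of slab_top between 0.05 and 0.064 m and angle between bottle_b_mid's own z axis and vertical below 0.12 rad and linear speed of bottle_b below 0.03 m/s and contact force between bottle_b and the arm below 0.05 N and contact force between bottle_b and foam_slab between 0.5 and 2.65 N and contact force between bottle_b and the fingers below 0.05 N) and (x of bottle_c_mid in the frame of slab_top between -0.06 and 0.06 m and y of bottle_c_mid in the frame of slab_top between -0.12 and 0.12 m and z of bottle_c_mid in the frame of slab_top between 0.05 and 0.064 m and angle between bottle_c_mid's own z axis and vertical below 0.12 rad and linear speed of bottle_c below 0.03 m/s and contact force between bottle_c and the arm below 0.05 N and contact force between bottle_c and foam_slab between 0.5 and 2.65 N and contact force between bottle_c and the fingers below 0.05 N) and height (world z) of bottle_a_mid above 0.197 m and angle between bottle_a_mid's own z axis and vertical below 0.3 rad and linear speed of bottle_a below 0.04 m/s and contact force between bottle_a and the fingers above 1 N and contact force between bottle_a and bottle_b below 0.1 N and contact force between bottle_a and bottle_c below 0.1 N) or ((x of bottle_a_mid in the frame of slab_top between -0.06 and 0.06 m and y of bottle_a_mid in the frame of slab_top between -0.12 and 0.12 m and z of bottle_a_mid in the frame of slab_top between 0.05 and 0.064 m and angle between bottle_a_mid's own z axis and vertical below 0.12 rad and linear speed of bottle_a below 0.03 m/s and contact force between bottle_a and the arm below 0.05 N and contact force between bottle_a and foam_slab between 0.5 and 2.65 N and contact force between bottle_a and the fingers below 0.05 N) and (x of bottle_c_mid in the frame of slab_top between -0.06 and 0.06 m and y of bottle_c_mid in the frame of slab_top between -0.12 and 0.12 m and z of bottle_c_mid in the frame of slab_top between 0.05 and 0.064 m and angle between bottle_c_mid's own z axis and vertical below 0.12 rad and linear speed of bottle_c below 0.03 m/s and contact force between bottle_c and the arm below 0.05 N and contact force between bottle_c and foam_slab between 0.5 and 2.65 N and contact force between bottle_c and the fingers below 0.05 N) and height (world z) of bottle_b_mid above 0.197 m and angle between bottle_b_mid's own z axis and vertical below 0.3 rad and linear speed of bottle_b below 0.04 m/s and contact force between bottle_b and the fingers above 1 N and contact force between bottle_b and bottle_a below 0.1 N and contact force between bottle_b and bottle_c below 0.1 N) or ((x of bottle_a_mid in the frame of slab_top between -0.06 and 0.06 m and y of bottle_a_mid in the frame of slab_top between -0.12 and 0.12 m and z of bottle_a_mid in the frame of slab_top between 0.05 and 0.064 m and angle between bottle_a_mid's own z axis and vertical below 0.12 rad and linear speed of bottle_a below 0.03 m/s and contact force between bottle_a and the arm below 0.05 N and contact force between bottle_a and foam_slab between 0.5 and 2.65 N and contact force between bottle_a and the fingers below 0.05 N) and (x of bottle_b_mid in the frame of slab_top between -0.06 and 0.06 m and y of bottle_b_mid in the frame of slab_top between -0.12 and 0.12 m and z of bottle_b_mid in the frame of slab_top between 0.05 and 0.064 m and angle between bottle_b_mid's own z axis and vertical below 0.12 rad and linear speed of bottle_b below 0.03 m/s and contact force between bottle_b and the arm below 0.05 N and contact force between bottle_b and foam_slab between 0.5 and 2.65 N and contact force between bottle_b and the fingers below 0.05 N) and height (world z) of bottle_c_mid above 0.197 m and angle between bottle_c_mid's own z axis and vertical below 0.3 rad and linear speed of bottle_c below 0.04 m/s and contact force between bottle_c and the fingers above 1 N and contact force between bottle_c and bottle_a below 0.1 N and contact force between bottle_c and bottle_b below 0.1 N))); the arm keeps its last pose, push and grip.
It fails at once if a hardener bottle is tipped over (angle between any of bottle_a_mid, bottle_b_mid, bottle_c_mid's own z axis and vertical above 0.7 rad).
It fails at once if a bystander is pushed more than 4 cm away (distance of any of white_bottle, trigger_spray, wood_cell from where it was at the start of the episode above 0.04 m).
It also fails if it takes over 72 s, if anything falls off the work surface, if the arm or the gripper's body presses on something with over 40 N, if the wrist force passes 120 N, or if a joint passes its speed limit or range.

## Working session

There is one attempt and no reset: what is moved stays moved. The work goes in short steps, each a Python script; the robot and the scene stay as the last script left them, time stands still between calls to the robot, and variables do not carry over. Pictures are saved under pics/ and viewed, and the job is handed in when it is done.

```bash
mkdir -p pics; ls
python3 - <<'E'
from station import *
import cv2,json
for n in("scene","top"):
    s=snapshot(n); cv2.imwrite(f"pics/{n}0.png",s["img"][:,:,::-1]); print({k:v for k,v in s.items() if k!="img"})
print(sense())
E
```

```text
pics
{'fov_y': 57.52832039314985, 'cx': 257.3834935743953, 'cy': 190.9683732471068, 'rvec': array([ 2.24454886, -0.53122236,  0.26626058]), 'tvec': array([-0.36210795,  0.33594914,  0.53629669])}
{'fov_y': 53.88350190932712, 'cx': 250.29156314345872, 'cy': 187.04683158670636, 'rvec': array([ 2.19773585, -2.16247198,  0.16909845]), 'tvec': array([0.20135487, 0.54085665, 0.85134291])}
{'clock': 0.1, 'qpos': array([-1.31901217,  0.39912061,  0.04505519,  1.53775455, -0.01868822,
        1.20688845, -0.05071986]), 'qd': array([-8.05181712e-06, -1.69038836e-03, -7.01399064e-04, -3.80645654e-03,
       -4.09440753e-04, -2.39340779e-03, -2.02687702e-04]), 'effort': array([ 4.49931307e-03, -4.76261222e+01,  1.37065418e+00, -2.54946721e+01,
        1.19661901e-02,  5.12259314e-03,  1.36523164e-05]), 'tcp_pos': array([0.22323991, 0.61018203, 0.40376555]), 'tool_rot': array([ 5.56869760e-04,  8.19621599e-01,  5.72904589e-01, -6.74680941e-04]), 'ft_force': array([ 0.52166261, -0.44266331, -0.55234934]), 'moment': array([-0.00280994, -0.014764  ,  0.05907381]), 'gripper_width': 0.08557560932076895}
```

View pics/scene0.png

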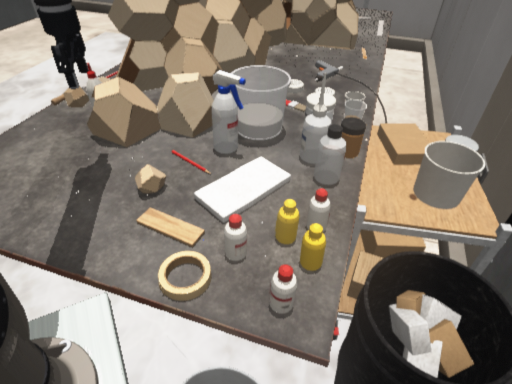

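View pics/top0.png

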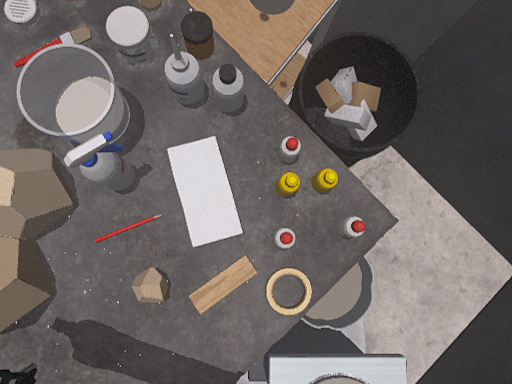

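The red-capped white bottles are at scene (235,222), (286,272) and (321,197), and at top (286,238), (355,226) and (292,144). The slab is at top (205,190), and two yellow look-alikes stand at top (289,184) and (325,180). A fourth red-capped object shows at scene (90,75). Next I measure all of these.

```bash
cat > h.py <<'E'
import numpy as np, cv2
from station import *
def cam(s):
    f=s["img"].shape[0]/2/np.tan(np.radians(s["fov_y"])/2)
    K=np.array([[f,0,s["cx"]],[0,f,s["cy"]],[0,0,1.]])
    R=cv2.Rodrigues(np.array(s["rvec"]))[0]; t=np.array(s["tvec"]).ravel()
    return K,R,t
def onplane(s,uv,z):
    K,R,t=cam(s); c=-R.T@t; d=R.T@np.linalg.inv(K)@np.array([uv[0],uv[1],1.])
    return c+d*(z-c[2])/d[2]
def proj(s,p):
    K,R,t=cam(s); q=K@(R@np.array(p)+t); return q[:2]/q[2]
def redcaps(s,amin=30):
    h=cv2.cvtColor(s["img"],cv2.COLOR_RGB2HSV)
    m=((((h[...,0]<8)|(h[...,0]>172))&(h[...,1]>140)&(h[...,2]>70))*255).astype(np.uint8)
    n,l,st,c=cv2.connectedComponentsWithStats(m)
    return [(c[i],st[i]) for i in range(1,n) if st[i][4]>=amin],m
E
python3 - <<'E'
from h import *
np.set_printoptions(precision=4,suppress=True)
T=snapshot("top");S=snapshot("scene")
for nm,s in(("top",T),("scene",S)):
    print(nm,"cam",-cam(s)[1].T@cam(s)[2])
    for c,st in redcaps(s,20)[0]: print(c,st,onplane(s,c,.102))
h=cv2.cvtColor(T["img"],cv2.COLOR_RGB2HSV)
m=((h[...,1]<40)&(h[...,2]>170)).astype(np.uint8)*255
cs,_=cv2.findContours(m,cv2.RETR_EXTERNAL,cv2.CHAIN_APPROX_NONE)
for c in cs:
    if cv2.contourArea(c)>2000:
        r=cv2.minAreaRect(c); b=cv2.boxPoints(r); P=np.array([onplane(T,p,.024) for p in b])
        print(r,b); print(P, P.mean(0), [np.linalg.norm(P[i]-P[i-1]) for i in range(4)])
E
```

```text
top cam [0.4361 0.2438 0.899 ]
[34.1551 53.4813] [ 14  38  48  29 187] [0.8111 0.685  0.102 ]
[291.8208 143.1132] [286 138  12  11 106] [0.6262 0.1244 0.102 ]
[123.4783 229.1498] [ 95 217  59  25 207] [0.4362 0.4745 0.102 ]
[358.232 225.904] [352 221  14  11 125] [ 0.45   -0.0177  0.102 ]
[286.1    237.8182] [280 232  13  12 110] [0.4228 0.1362 0.102 ]
scene cam [ 0.2293 -0.3207  0.6133]
[90.3585 72.8302] [87 65  8 13 53] [0.2616 1.0081 0.102 ]
[188.0818 160.2091] [172 150  33  21 110] [0.4027 0.3676 0.102 ]
[321.     194.2342] [316 189  11  12 111] [0.6244 0.1214 0.102 ]
[234.5378 220.0504] [229 214  12  13 119] [0.4212 0.1333 0.102 ]
[285.0749 272.4385] [279 265  14  16 187] [ 0.4483 -0.0214  0.102 ]
[335.6071 330.8929] [334 327   4   8  28] [ 0.4632 -0.1482  0.102 ]
((395.2489013671875, 308.8536682128906), (157.33363342285156, 260.3349609375), 32.79489517211914) [[258.6174 375.6658]
 [399.6235 156.8244]
 [531.8804 242.0415]
 [390.8743 460.8829]]
[[ 0.119   0.1858  0.024 ]
 [ 0.6174 -0.1468  0.024 ]
 [ 0.4193 -0.4584  0.024 ]
 [-0.0583 -0.1055  0.024 ]] [ 0.2743 -0.1312  0.024 ] [n
[... 237 characters left out ...]
8385 148.4077]
 [215.7615 134.7923]
 [242.5077 232.8615]
 [192.5846 246.4769]]
[[0.6252 0.409  0.024 ]
 [0.6607 0.2933 0.024 ]
 [0.4315 0.2264 0.024 ]
 [0.3992 0.3396 0.024 ]] [0.5291 0.3171 0.024 ] [np.float64(0.2364652192441741), np.float64(0.12095919537110145), np.float64(0.23870687411006164), np.float64(0.11774336879960275)]
((84.0, 103.5), (45.96194076538086, 68.58935546875), 45.0) [[ 43.5 111.5]
 [ 92.   63. ]
 [124.5  95.5]
 [ 76.  144. ]]
[[0.7066 0.6958 0.024 ]
 [0.8285 0.5916 0.024 ]
 [0.7506 0.5111 0.024 ]
 [0.631  0.6161 0.024 ]] [0.7292 0.6036 0.024 ] [np.float64(0.10982102810098636), np.float64(0.1603621444007865), np.float64(0.1121179239168109), np.float64(0.1592079351075356)]
```

```bash
cat >> h.py <<'E'
def q(th): return np.array([0,np.cos(th/2),np.sin(th/2),0])
def force(n=8):
    f=[]
    for _ in range(n): f.append(sense()["ft_force"]); sleep(.04)
    return np.mean(f,0),np.std(f,0)
B={"A":(.6253,.1229),"B":(.4220,.1348),"C":(.4491,-.0195)}
E
python3 - <<'E'
from h import *
np.set_printoptions(precision=3,suppress=True)
T=snapshot("top");S=snapshot("scene")
for s in(T,S):
    h=cv2.cvtColor(s["img"],cv2.COLOR_RGB2HSV)
    m=((h[...,0]>22)&(h[...,0]<34)&(h[...,1]>200)&(h[...,2]>80)).astype(np.uint8)
    n,l,st,c=cv2.connectedComponentsWithStats(m)
    for i in range(1,n):
        if st[i][4]>60: print(c[i],st[i],onplane(s,c[i],.06 if s is S else .08))
for k,(x,y) in B.items():
    for d in(0,30,60,90,120,150):
        th=np.radians(d); print(k,d,[ (None if r is None else r.round(2)) for r in (solve_ik([x,y,z],q(th)) for z in(.262,.42))])
im=S["img"].copy(); im=cv2.resize(im[100:340,120:420],None,fx=2.5,fy=2.5,interpolation=cv2.INTER_CUBIC); cv2.imwrite("pics/crop.png",im[:,:,::-1])
E
```

```text
[327.074 178.118] [316 169  22  20 296] [0.554 0.043 0.08 ]
[289.175 181.766] [277 172  23  20 286] [0.545 0.127 0.08 ]
A 0 [array([-0.71,  0.59,  0.62,  1.72, -0.41,  0.96,  0.07]), array([-0.75,  0.44,  0.68,  1.56, -0.28,  1.24, -0.02])]
A 30 [array([-0.65,  0.57,  0.54,  1.72, -0.35,  0.95,  0.55]), array([-0.68,  0.42,  0.58,  1.56, -0.24,  1.24,  0.46])]
A 60 [array([-0.6 ,  0.55,  0.46,  1.72, -0.29,  0.94,  1.03]), array([-0.62,  0.4 ,  0.49,  1.56, -0.19,  1.23,  0.95])]
A 90 [array([-0.5 ,  0.53,  0.32,  1.71, -0.2 ,  0.93,  1.47]), array([-0.56,  0.39,  0.4 ,  1.56, -0.16,  1.23,  1.44])]
A 120 [array([-0.41,  0.52,  0.2 ,  1.71, -0.12,  0.92,  1.93]), array([-0.48,  0.38,  0.3 ,  1.56, -0.12,  1.23,  1.93])]
A 150 [array([-0.34,  0.51,  0.11,  1.71, -0.07,  0.92,  2.41]), array([-0.42,  0.37,  0.22,  1.55, -0.08,  1.23,  2.43])]
B 0 [array([-0.86,  0.24,  0.52,  2.17, -0.17,  0.77, -0.24]), array([-0.95, -0.  ,  0.54,  1.99,  0.  ,  1.15, -0.4 ])]
B 30 [array([-0.81,  0.23,  0.46,  2.17, -0.14,  0.77,  0.26]), array([-0.9 ,  0.  ,  0.49,  1.99, -0.  ,  1.15,  0.12])]
B 60
[... 518 characters left out ...]
  2.16, -0.31,  0.79,  0.26]), array([-0.85,  0.01,  0.81,  1.98, -0.01,  1.15, -0.03])]
C 30 [array([-0.71,  0.29,  0.76,  2.16, -0.28,  0.79,  0.76]), array([-0.82,  0.01,  0.78,  1.98, -0.01,  1.15,  0.49])]
C 60 [array([-0.67,  0.28,  0.71,  2.16, -0.26,  0.78,  1.26]), array([-0.79,  0.01,  0.75,  1.98, -0.01,  1.15,  1.01])]
C 90 [array([-0.61,  0.27,  0.64,  2.16, -0.23,  0.78,  1.75]), array([-0.77,  0.01,  0.73,  1.98, -0.01,  1.15,  1.54])]
C 120 [array([-0.57,  0.26,  0.59,  2.16, -0.2 ,  0.78,  2.25]), array([-0.73,  0.01,  0.69,  1.98, -0.01,  1.15,  2.06])]
C 150 [array([-0.48,  0.24,  0.49,  2.16, -0.16,  0.77,  2.73]), array([-0.68,  0.01,  0.64,  1.98, -0.01,  1.15,  2.58])]
```

View pics/crop.png

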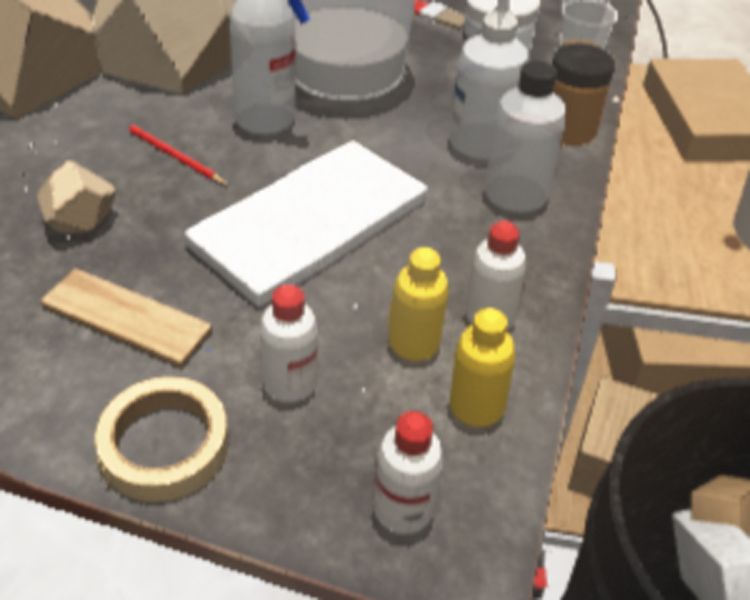

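The scene crop shows all three bottles upright with the red caps clear, and both views agree to about 3 mm. I'll grip by the cap, with the jaws along y, and weigh B first.

```bash
cat >> h.py <<'E'
TH=np.pi/2; ZG=.107+.155
def pick(x,y,th=TH,lift=.14,dx=0,z=ZG):
    reach([x,y,.42],q(th)); move_gripper(.07)
    move_straight([x,y,z+.06],feed=.25)
    sleep(.3); f0,_=force()
    hit=move_straight([x,y,z],feed=.08,until_force=6)
    move_gripper(0.0); w=sense()["gripper_width"]
    move_straight([x,y,z+.06],feed=.12); sleep(.4)
    f1,sd=force()
    print("hit",hit,"width",w,"dF",(f1-f0).round(2),sd.round(2),"mass g",-(f1-f0)[2]/9.81*1000,"clock",sense()["clock"])
def snap(tag):
    for n in("scene","top"):
        s=snapshot(n); cv2.imwrite(f"pics/{n}{tag}.png",s["img"][:,:,::-1])
E
python3 - <<'E'
from h import *
pick(*B["B"]); snap("1"); print(sense()["tcp_pos"],sense()["clock"])
E
```

```text
hit False width 0.02402246014501058 dF [-0.41 -0.06 -3.18] [0.34 0.47 0.32] mass g 323.79815081781726 clock 6.4167
[0.42197616 0.13482027 0.32201227] 6.5167
```

View pics/scene1.png

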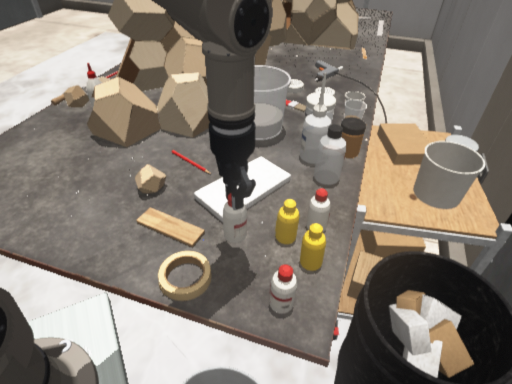

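B hangs upright from the jaws at scene (235,218). It reads about 324 g, which is near the heavy range, so I'll average more readings while it is held.

Run:
```python
from h import *
f,sd=force(30); print(f,sd,sense()["clock"])
x,y=B["B"]
# set B back and tare
print(move_straight([x,y,ZG+.001],feed=.1,until_force=5)); move_gripper(.05)
move_straight([x,y,ZG+.06],feed=.15); sleep(.4)
f0,sd=force(20); print(f0,"mass",(f0-f)[2]/9.81*1000,sense()["clock"])
move_straight([x,y,.42],feed=.3)
pick(*B["C"])
s=sense(); print(s["gripper_width"])
```

```text
[-1.95976699e-03  6.19686320e-02 -3.80532009e+00] [0.53316056 0.4811004  0.4566629 ] 7.7667
True
[-0.14643058  0.02120757 -0.03185865] mass 384.6545808890609 10.525
hit False width 0.02364554989720804 dF [-0.36 -0.1  -1.95] [0.49 0.59 0.46] mass g 198.57026657741866 clock 15.95
0.023619239357207913
```

B weighs about 385 g, so it is the full one, and it is back on the table. C is about 199 g, so it is a light one, and it goes on the far end of the slab.

```bash
cat >> h.py <<'E'
def place(x,y):
    p=sense()["tcp_pos"]; move_straight([p[0],p[1],.44],feed=.25)
    f1,_=force(20)
    reach([x,y,.44],q(TH)); move_straight([x,y,ZG+.024+.02],feed=.2); sleep(.2)
    hit=move_straight([x,y,ZG+.024-.003],feed=.03,until_force=3.5)
    print("hit",hit,"z",sense()["tcp_pos"][2]-ZG)
    move_gripper(.05); move_straight([x,y,.42],feed=.2); sleep(.3)
    f0,_=force(20); print("mass",(f0-f1)[2]/9.81*1000,"clock",sense()["clock"])
E
python3 - <<'E'
from h import *
place(.582,.332)
pick(*B["A"]); snap("2")
E
```

```text
hit True z 0.023770451914025492
mass 170.66178815497872 clock 22.8
hit False width 0.023674604091995986 dF [ 0.04 -0.2  -1.64] [0.38 0.36 0.27] mass g 166.79739447679515 clock 27.9333
```

View pics/scene2.png

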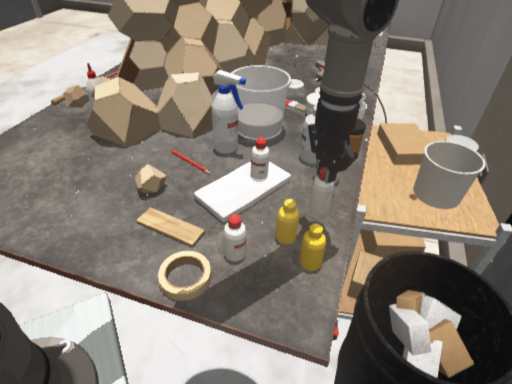

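C stands upright on the slab at scene (260,160), B stands on the table at (235,240), and A hangs in the jaws at (322,190). A reads about 167 g, so it is light and goes on the near end of the slab.

Run:
```python
from h import *
place(.476,.302)
s=snapshot("top"); 
for c,st in redcaps(s,60)[0]: print(c.round(1),onplane(s,c,.102).round(4),onplane(s,c,.126).round(4))
snap("3")
```

```text
hit True z 0.024741294786587265
mass 185.80830854446407 clock 34.375
[34.3 53.4] [0.8113 0.6847 0.102 ] [0.8    0.6715 0.126 ]
[106.  236.1] [0.4214 0.5094 0.102 ] [0.4218 0.5014 0.126 ]
[286.4 238.5] [0.4214 0.1355 0.102 ] [0.4218 0.1388 0.126 ]
```

View pics/scene3.png

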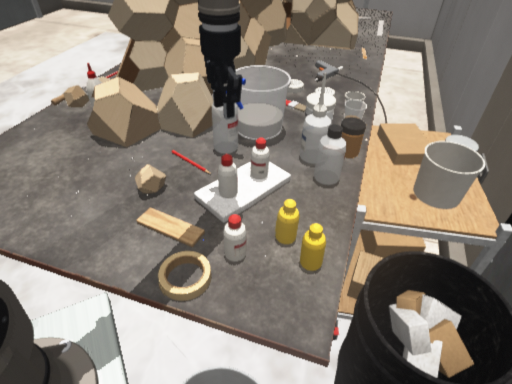

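View pics/top3.png

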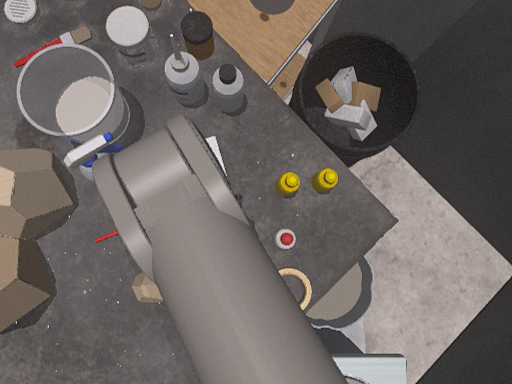

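Both light bottles stand on the slab, at scene (228,178) and (260,160). B's cap is at top (286,238.5), which is its original spot. Now I lift B.

Run:
```python
from h import *
x,y=.4215,.1352
pick(x,y)
move_straight([x,y,.46],feed=.12); sleep(.5)
f,sd=force(20); print(f,sd,sense()["gripper_width"],sense()["tcp_pos"])
s=snapshot("top");s2=snapshot("scene")
for v in(s,s2):
  for c,st in redcaps(v,60)[0]: print(c.round(1),onplane(v,c,.126).round(4))
sc=np.array([.5291,.3171]);u=np.array([.96,.28])
print(sense()["clock"]); snap("4")
```

```text
hit False width 0.023851383023974302 dF [ 0.03  0.49 -3.83] [0.53 0.59 0.72] mass g 390.8113621227013 clock 39.5333
[-0.04223173 -0.02404484 -3.77959389] [0.45323298 0.4637892  0.35628775] 0.02393527846933123 [0.42151067 0.13517894 0.46001997]
[34.2 53.5] [0.7998 0.6716 0.126 ]
[193.5 158.5] [0.5833 0.3322 0.126 ]
[206.5 209.7] [0.4778 0.3026 0.126 ]
[123.6 229.1] [0.4362 0.4674 0.126 ]
[226.  138.2] [0.5113 0.3837 0.126 ]
[260.4 142.6] [0.581  0.3282 0.126 ]
[188.1 160.2] [0.3946 0.3353 0.126 ]
42.2667
```

View pics/scene4.png

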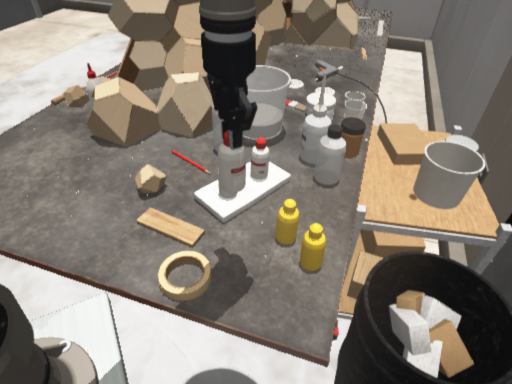

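View pics/top4.png

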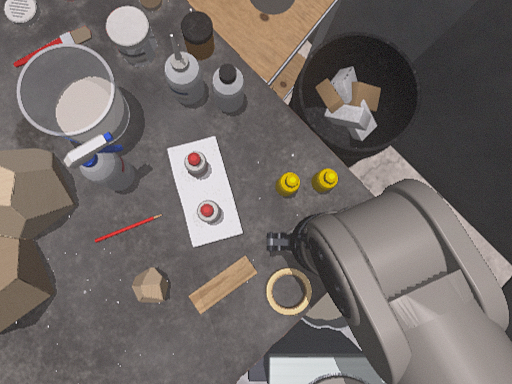

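The top view shows both light bottles upright on the slab at (193,158) and (207,210), about 55 mm either side of its centre. B is held with its foot at about 0.198 m, and the bystanders haven't moved.

Run:
```python
from h import *
sleep(.5); s=sense(); print(abs(s["qd"]).max(),s["gripper_width"],s["ft_force"],s["clock"]); sign_off()
```

```text
0.0025610376003175166 0.023501823191347502 [ 0.73488516  0.74488285 -3.71983726] 42.8667
the job is handed in; nothing more can be done
```

The job is handed in at about 43 s. The two light bottles stand on the foam slab, and the arm ends holding the full one still in the air.

- **Weights:** I lifted and weighed all three bottles by their caps. The full one (B, from the spot nearest the slab) read 385–391 g. The light ones read about 170–200 g (C) and 165–185 g (A).
- **First reading:** B read 324 g at first, just under the 330 g floor, because the force signal is noisy. Longer averaging settled it at about 385 g.
- **Slab:** the last pictures show C and A upright and released, about 55 mm either side of the slab's centre.
- **Held bottle:** B hangs with its foot about 0.198 m above the table, gripped at 24 mm opening, with the arm at rest.
- **Other things:** nothing was knocked over, and the bystanders look unmoved in the pictures, which I judged by eye rather than measuring.
- **Not checked:** the force each light bottle puts on the slab. I inferred it from the weights at about 1.6–2.0 N, within the 2.65 N limit.

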